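# Sweep the used stoppers off the draining board into the wash tub

### The arm

A 6-joint arm with a two-finger parallel gripper is mounted at the origin on the work surface. World frame = base frame: x ahead of the robot, y to its left, z up, the work surface at z = 0. Lengths are in m, angles in rad, forces in N, time in s.
With the tool pointing down it reaches from about 0.3 to 0.775 m from the base axis. Payload 14.6 kg.
Tool frame: the origin (TCP) lies on the centre line of the jaws, within the pads' length; the fingertips stand 19 mm ahead of it and the grasp point (between the pads) is the TCP; z points along the fingers, x is the direction in which the jaws open and shut, and the axes are right-handed (so a half turn about z gives the same grasp; the last joint's range is limited). The gripper opens to 94 mm and grips with 3 to 60 N. Pads are 16 mm wide; open, the fingers measure 119 mm over their backs; the gripper's body (75 mm by 177 mm) begins 78 mm behind the grasp point.
Start: joints at [-0.067, 0.3, 1.521, -0, 1.321, -0.067], TCP at [0.55, -0, 0.224] pointing down, gripper open.
Joint ranges: [-3.03, 3.03], [-0.79, 2.21], [0.23, 2.52], [-1.04, 4.18], [0, 3.07], [-2.55, 2.55]. Speed limits (rad/s): [2.22, 2.22, 2.57, 3.14, 3.14, 3.14].

### API

Orientations are given as [roll, pitch, yaw] about the fixed x, y, z axes, in that order (R = Rz(yaw) Ry(pitch) Rx(roll)).
In Python, from station import ctrl, imaging gives the robot as it stands.
- The arm moves only by the shell command python3 -m handwheel 'ROWS' [OPENING] [FORCE]. ROWS is JSON, a list that holds one entry, the list of rows, each a list of 4 numbers: the shift along the tool's x, y, z in m, then the turn about the tool's z in rad. A call has 1 to 10 rows; each row shifts and turns the pose as measured when the row begins, along the tool's axes as they then stand; what a row does not reach is not made up. A row lasts 1/10 s, in which the tool goes at most 50 mm and 8.59 degrees, less where a joint would pass 70% of its speed; a pose out of reach is approached as far as the arm can. A call is refused whole if a number of a shift passes 0.05 or a number of a turn 0.15, either way. A call with a gripper value outside its range is refused whole. OPENING is the finger opening in m, from 0 to 0.094, set as the call begins (- or left out, the last holds). The fingers move at their own pace and stop on an object; FORCE is the grip in N (left out, the last holds). Time passes only in rows, so rows that do not move let the fingers close. It gives the time, the measured TCP pose, the force and the opening at its end, in the units of the state.
- ctrl.get_obs(): the state, without advancing time (a new reading comes with each control period).
- imaging.camera(name): name is "scene" or "side" or "wrist"; returns the picture (384x512x3 uint8, red, green, blue); there is no depth.
- imaging.camera_model(name): a dict with "camera_matrix" (3x3 intrinsics, pixels), "position" and "attitude" of the camera in the world. Camera axes: x right, y up, looking along -z (the intrinsics and any distortion apply to the point x, -y, -z); pixel columns grow to the right and rows downward; lengths in m; the calibration is good to about 2 mm. A picture is of the moment at which its call begins: read the wrist's pose just before it. camera_model takes no time and is no camera call; for the wrist camera it gives the pose at the moment of the call.
- ctrl.hand_in(): hands the job in, once; it reports no verdict.
The state is a dict: "time_s": time; "qpos": joint angles; "joint_vel": joint speeds; "tau": joint torques, N m; "ee_pos": TCP position; "eef_rot": TCP orientation; "force": force on the tool from outside, world axes, zero at the start; "moment": the same for the moment, N m; "grip_width": finger opening in m.
Only numpy, scipy, OpenCV 4.12 (cv2) and the standard library are available. Lean on these libraries where they do the work, as an engineer would, in place of code of your own. Each camera call takes 0.05 s, during which the arm holds its last target. There are 200 camera calls.

### The job

Clear up after the chemistry demonstration: with closed fingers, sweep the three red rubber stoppers along the draining board and over its open lip, so that they drop into the cream wash tub below. Only push them along: do not pinch them, pick them up or press hard on them. Leave the little beaker and the amber jar standing where they are among them, and do not disturb the other bottles and the jug on the bench.

Things in the scene. Friction and masses are not known exactly. Their poses are not given: they have to be found in the camera images.
- drainboard: slate-grey draining board, fixed. Flat level plate 80 mm above the bench, spanning x -145..145, y -180..150 mm. Origin: on the bench; y points along it to the tub, z up. Rims 12 mm high stand at x = +-139 mm and y = -174 mm (inner faces). Open rounded lip at y = 150 mm. On it five things stand in any order, 44 mm or more apart in x, each with a clear lane along y to the lip
- lip (a point): middle of the open lip of the draining board, at plate height, at the very edge over the wash tub; axes as the board's
- washtub: empty low cream plastic wash tub, open on top, 270 x 200 x 62 mm high outside, walls and floor 4 mm, fixed, its near wall about 35 mm back under the board's lip. Its rim is 10 mm lower than the underside of the board's 8 mm plate, so fingers at plate height pass over it. Origin: centre of its underside; axes parallel to the board's
- stopper1_mid (a point): centre of red rubber stopper 1 (12.5 mm above its wide end): a tapered plug 25 mm high, 32 mm across at the wide end, 26 mm at the other, about 22 g, loose, standing on its wide end on the draining board's plate at the start
- stopper2_mid (a point): centre of red rubber stopper 2 (12.5 mm above its wide end): a tapered plug 25 mm high, 32 mm across at the wide end, 26 mm at the other, about 22 g, loose, standing on its wide end on the draining board's plate at the start
- stopper3_mid (a point): centre of red rubber stopper 3 (12.5 mm above its wide end): a tapered plug 25 mm high, 32 mm across at the wide end, 26 mm at the other, about 22 g, loose, standing on its wide end on the draining board's plate at the start
- beaker: small translucent pale-blue plastic beaker, 30 mm across (33 mm at the rim, 38 mm over the spout), 38 mm high, about 25 g, loose, standing on the draining board; to be left alone. Origin: centre of its underside, z up
- jar: small amber jar with white screw cap, 30 mm across, 40 mm high, about 35 g, loose, standing on the draining board; to be left alone. Origin: centre of its underside, z up
- detergent: blue bottle with white cap, 64 mm across, 200 mm high, standing on the bench on the left, to be left alone. Origin: centre of its underside
- washbottle: white squeeze bottle with red cap and thin bent spout, 66 mm across, 220 mm high, standing on the bench at the far right, to be left alone. Origin: centre of its underside
- jug: clear plastic measuring jug with handle, 100 mm across the mouth, 115 mm high, standing on the bench at the left, to be left alone. Origin: centre of its underside
- stopper1: the same red rubber stopper; origin: centre of its wide end
- stopper2: the same red rubber stopper; origin: centre of its wide end
- stopper3: the same red rubber stopper; origin: centre of its wide end
There are look-alikes about, which are no part of the job. Leave any purple or yellow look-alike of the stopper3 alone.

How it is judged:
By the outcome, as a careful person would: the job done as asked, in the order asked, and still so for the second after the job is handed in, with the robot touching nothing.
It also fails if it takes over 58 s, if anything falls off the work surface, if the arm or the gripper's body presses on something with over 40 N, if the wrist force passes 120 N, or if a joint passes its speed limit or range.

## Working session

There is one attempt and no reset: what is moved stays moved. The work goes in short steps, Python scripts to look and compute and a shell command to move; the robot and the scene stay as the last step left them, time stands still between calls to the robot, and variables do not carry over. Pictures are saved under pics/ and viewed, about 8 in all and at most 12, crops included, and the job is handed in when it is done.

```bash
mkdir -p pics; python3 - <<'E'
from station import ctrl, imaging
import cv2
o=ctrl.get_obs();print({k:o[k] for k in('time_s','ee_pos','eef_rot','grip_width')})
for n in("scene","side","wrist"):
    m=imaging.camera_model(n);print(n,m)
    cv2.imwrite(f"pics/{n}0.png",imaging.camera(n)[:,:,::-1])
E
```

```text
{'time_s': 0.0, 'ee_pos': array([5.49761131e-01, 2.32276058e-05, 2.23880151e-01]), 'eef_rot': array([-3.14154174e+00,  1.16479616e-03,  3.62825497e-05]), 'grip_width': 0.09369103814865877}
scene {'camera_matrix': array([[389.67671136,   0.        , 258.11169723],
       [  0.        , 389.67671136, 189.66200018],
       [  0.        ,   0.        ,   1.        ]]), 'position': array([ 1.05090232, -0.47609146,  0.77106638]), 'attitude': array([0.83036759, 0.00090256, 0.79489659])}
side {'camera_matrix': array([[353.13618868,   0.        , 254.15507639],
       [  0.        , 353.13618868, 195.03591061],
       [  0.        ,   0.        ,   1.        ]]), 'position': array([ 0.30404586, -0.95322066,  0.66519063]), 'attitude': array([ 1.05936551, -0.01925618, -0.18767323])}
wrist {'camera_matrix': array([[310.18843478,   0.        , 256.38974963],
       [  0.        , 310.18843478, 193.35968429],
       [  0.        ,   0.        ,   1.        ]]), 'position': array([0.55031821, 0.07620971, 0.38473098]), 'attitude': array([-0.2646833 ,  0.00181622,  0.0003067 ])}
```

View pics/scene0.png

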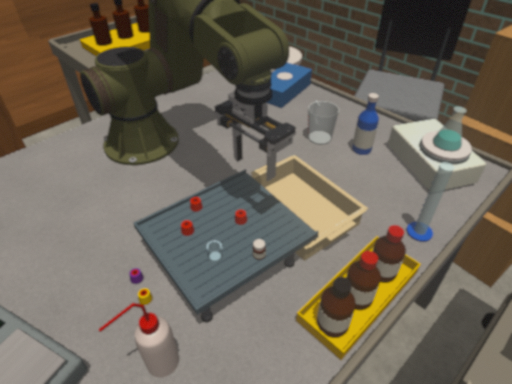

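View pics/side0.png

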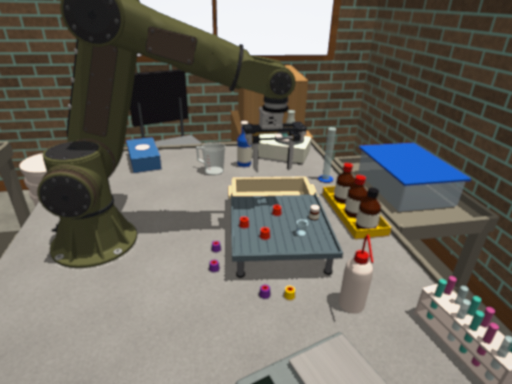

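The scene view shows three red stoppers on the board at (195,203), (187,227) and (240,216), the beaker at (215,250) and the jar at (259,248). The look-alikes, purple (136,275) and yellow (145,296), are on the bench. The side view shows reds at (244,222), (265,232) and (277,209), plus three purple and one yellow on the bench. The red ones on the board fit the description.

```bash
cat > h.py <<'E'
import numpy as np,cv2
from scipy.spatial.transform import Rotation as Ro
from station import ctrl,imaging
def ray(m,p,z):
    K=m['camera_matrix'];d=np.linalg.inv(K)@[p[0],p[1],1];d=Ro.from_euler('xyz',m['attitude']).as_matrix()@(d*[1,-1,-1])
    c=np.array(m['position']);return (c+d*(z-c[2])/d[2])
def proj(m,P):
    q=Ro.from_euler('xyz',m['attitude']).as_matrix().T@(np.array(P)-m['position']);q=m['camera_matrix']@(q*[1,-1,-1]);return q[:2]/q[2]
def reds(im,amin=15):
    h=cv2.cvtColor(im,cv2.COLOR_RGB2HSV);k=(((h[...,0]<8)|(h[...,0]>174))&(h[...,1]>170)&(h[...,2]>90)).astype(np.uint8)
    n,l,s,c=cv2.connectedComponentsWithStats(k);return [(c[i],s[i,4]) for i in range(1,n) if s[i,4]>amin]
E
python3 - <<'E'
from h import *
for n in("scene","side"):
    im=cv2.imread(f"pics/{n}0.png")[:,:,::-1].copy();m=imaging.camera_model(n)
    for c,a in reds(im): print(n,c.round(1),a,ray(m,c,.0925)[:2].round(4))
    h=cv2.cvtColor(im,cv2.COLOR_RGB2HSV)
    px=im[235,170] if n=="scene" else im[245,300];print('slate',px,h[235,170])
    d=np.abs(im.astype(int)-px).max(2)<28
    n_,l,s,c=cv2.connectedComponentsWithStats(cv2.morphologyEx(d.astype(np.uint8),cv2.MORPH_OPEN,np.ones((3,3))))
    i=1+np.argmax(s[1:,4]);k=(l==i).astype(np.uint8)
    ct=max(cv2.findContours(k,0,2)[0],key=cv2.contourArea);hl=cv2.convexHull(ct)
    q=cv2.approxPolyDP(hl,8,True)[:,0];print([(tuple(p.tolist()),ray(m,p,.085)[:2].round(3).tolist()) for p in q])
im=cv2.imread("pics/scene0.png");im2=cv2.imread("pics/side0.png")
a=cv2.resize(im[160:330,120:370],(750,510),interpolation=2);cv2.imwrite("pics/c1.png",a)
E
```

```text
scene [195.5 203.2] 107 [ 0.4467 -0.1025]
scene [240.4 216.2] 102 [ 0.558  -0.0531]
scene [186.8 227.1] 122 [ 0.4963 -0.1662]
scene [395.7 231.4] 120 [0.8451 0.17  ]
scene [369.4 258.2] 200 [0.8463 0.0612]
scene [120.9 314.3] 84 [ 0.5888 -0.3912]
scene [148.2 322.6] 266 [ 0.6401 -0.3633]
slate [ 93 106 108] [ 94  35 108]
[((316, 232), [0.714, 0.043]), ((195, 308), [0.673, -0.28]), ((134, 222), [0.388, -0.243]), ((221, 186), [0.436, -0.011]), ((280, 202), [0.586, 0.056])]
side [347.8 166.2] 52 [0.912  0.2187]
side [360.3 178.6] 65 [0.9127 0.1087]
side [276.7 209.7] 68 [ 0.557  -0.0541]
side [243.7 221.8] 73 [ 0.4454 -0.1047]
side [264.5 232.9] 83 [ 0.4936 -0.1689]
side [362.8 255.9] 139 [ 0.7209 -0.308 ]
slate [106 123 125] [ 18  23 170]
[((337, 250), [0.669, -0.265]), ((232, 255), [0.393, -0.24]), ((231, 209), [0.42, -0.016]), ((313, 196), [0.702, 0.024])]
```

View pics/c1.png

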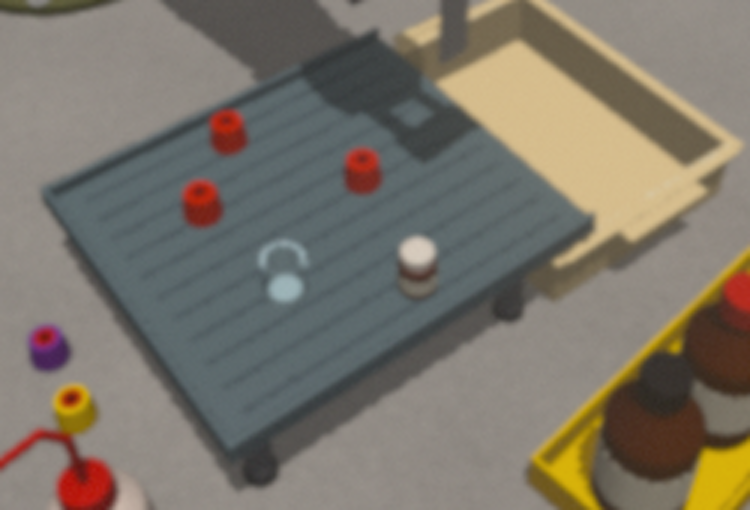

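View pics/wrist0.png

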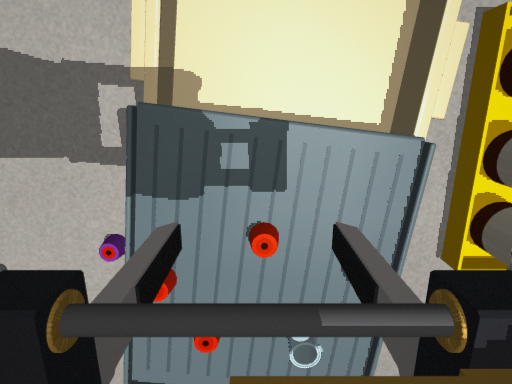

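The crop confirms three red stoppers standing on the plate with the beaker at crop (285,288) and the jar at (418,262). The purple and yellow look-alikes are on the bench. The wrist view shows the lip edge from (137,102) to (432,140) and the grooves along board y.

```bash
python3 - <<'E'
from h import *
s=imaging.camera_model("scene");w=imaging.camera_model("wrist")
C=lambda x,y:(120+(x+.5)/3-.5,160+(y+.5)/3-.5)
cor={'lipL':ray(s,C(377,35),.09),'lipR':ray(s,C(592,222),.09),'nearL':ray(s,C(45,190),.092),'nearR':ray(s,C(230,450),.092),'wlipL':ray(w,(137,103),.08),'wlipR':ray(w,(424,138),.08)}
for k,v in cor.items():print(k,v[:2].round(4))
a=lambda p,q:np.degrees(np.arctan2(*(q-p)[1::-1]))
print('yaw', a(cor['lipL'],cor['lipR']),a(cor['nearL'],cor['nearR']),a(cor['nearL'],cor['lipL'])-90,a(cor['nearR'],cor['lipR'])-90,a(cor['wlipL'],cor['wlipR']))
# wrist groove angles: Hough on grooves
im=cv2.imread("pics/wrist0.png",0)[125:225,130:420]
e=cv2.Canny(im,25,60);L=cv2.HoughLinesP(e,1,np.pi/360,25,minLineLength=45,maxLineGap=8)
g=[]
for l in L[:,0]:
    p,q=ray(w,(l[0]+130,l[1]+125),.08),ray(w,(l[2]+130,l[3]+125),.08);t=(a(p,q)-90+90)%180-90
    if abs(t+10)<25:g.append(t)
print('grooves',np.median(g),np.std(g),len(g))
cen=np.mean([cor[k] for k in('lipL','lipR','nearL','nearR')],0)[:2]
yaw=np.radians(np.median(g)) 
ang=yaw;ex=np.array([np.cos(ang),np.sin(ang)]);ey=np.array([-np.sin(ang),np.cos(ang)])
org=cen+ey*.015;print('org',org)
P={'A':(.446,-.1036),'B':(.5575,-.0536),'C':(.495,-.1676),'jar':ray(s,C(418,248),.12)[:2],'bk':ray(s,C(285,290),.08)[:2],'bkrim':ray(s,C(283,262),.118)[:2]}
for k,v in P.items():print(k,np.round(v,4),'board',((np.array(v)-org)@ex).round(4),((np.array(v)-org)@ey).round(4))
for k,v in cor.items():print(k,((v[:2]-org)@ex).round(4),((v[:2]-org)@ey).round(4))
E
```

```text
lipL [0.4411 0.0725]
lipR [0.721  0.0369]
nearL [ 0.3989 -0.2459]
nearR [ 0.6818 -0.282 ]
wlipL [0.4371 0.0819]
wlipR [0.7125 0.0494]
yaw -7.245992193688096 -7.271649773006705 -7.5388792349576335 -7.022657036298995 -6.738261991543305
grooves -6.631848841167155 1.591453968367718 26
org [ 0.56243507 -0.08972973]
A [ 0.446  -0.1036] board -0.1141 -0.0272
B [ 0.5575 -0.0536] board -0.0091 0.0353
C [ 0.495  -0.1676] board -0.058 -0.0851
jar [ 0.6636 -0.0942] board 0.101 0.0073
bk [ 0.5995 -0.1688] board 0.0459 -0.0743
bkrim [ 0.6041 -0.1707] board 0.0507 -0.0757
lipL -0.1393 0.1471
lipR 0.1429 0.1441
nearL -0.1444 -0.174
nearR 0.1407 -0.1772
wlipL -0.1443 0.156
wlipR 0.133 0.1555
```

```bash
cat >> h.py <<'E'
YAW=np.radians(-7.1);ORG=np.array([.5624,-.0897])
def bd(P):
    d=np.asarray(P)[:2]-ORG;c,s=np.cos(YAW),np.sin(YAW);return np.array([c*d[0]+s*d[1],-s*d[0]+c*d[1]]).round(4)
def wb(x,y,z):
    c,s=np.cos(YAW),np.sin(YAW);return np.array([ORG[0]+c*x-s*y,ORG[1]+s*x+c*y,z])
E
python3 -m handwheel '[[[0,0,0,0.125],[0.005,0.03,0,0],[0.005,0.03,0,0],[0.005,0.03,0,0],[0,0,0,0],[0,0,0,0]]]' 0 10
python3 - <<'E'
from h import *
o=ctrl.get_obs();print(bd(o['ee_pos']),o['ee_pos'],np.degrees(o['eef_rot']),o['grip_width'],o['time_s'])
im=imaging.camera("wrist");m=imaging.camera_model("wrist")
for c,a in reds(im):print(c.round(),a,bd(ray(m,c,.0925)))
v=im.copy()
for x in(-.145,.145):
  for y in (.15,.0):
    cv2.circle(v,tuple(int(t) for t in proj(m,wb(x,y,.08))),2,(255,0,255),-1)
for x in(-.131,.131):
  for y in(.16,.2,.24):cv2.circle(v,tuple(int(t) for t in proj(m,wb(x,y,.062))),2,(0,0,255),-1)
cv2.imwrite("pics/w1.png",v[:,:,::-1])
E
```

```text
time_s: 0.75
ee_pos: [0.5526, -0.0934, 0.2224]
eef_rot: [-3.141, 0.004, -0.13]
force: [-0.1, -1.0, 0.6]
grip_width: 0.0495
[-0.0093 -0.0049] [ 0.55259573 -0.09338487  0.22244701] [-179.98373622    0.22212064   -7.44688843] 0.04946685372833366 0.75
[256. 147.] 773 [-0.0098  0.0376]
[101. 200.] 119 [-0.1624 -0.0138]
[152. 211.] 851 [-0.1127 -0.0252]
[217. 265.] 308 [-0.0505 -0.0841]
[108. 265.] 90 [-0.1641 -0.0841]
[261. 341.] 30 [-0.0056 -0.1784]
```

View pics/w1.png

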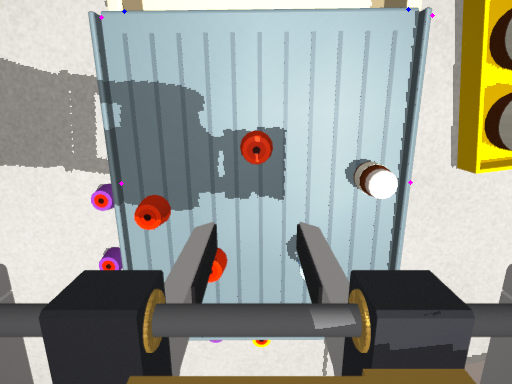

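The wrist view shows the stoppers at (256,147), (152,211) and (217,265), and the jar at (378,181). They match the two-view estimates within 3 mm, except C, which is half hidden by a finger. The board overlay agrees to about 5 mm. The tub's side walls sit further in than the board's edges, so I'll work out its inner span and then sweep B.

```bash
python3 - <<'E'
from h import *
s=imaging.camera_model("scene")
m={'camera_matrix':imaging.camera_model("wrist")['camera_matrix'],'position':[0.55031821,0.07620971,0.38473098],'attitude':[-0.2646833,0.00181622,0.0003067]}
for p in((160,70),(177,90),(400,60),(437,60)):print(p,'z.062',bd(ray(m,p,.062)),'z.004',bd(ray(m,p,.004)))
C=lambda x,y:(120+x/3,160+y/3)
for p in((525,2),(742,148),(400,38),(560,290)):print(p,bd(ray(s,C(*p),.062)))
E
python3 -m handwheel '[[[0,0,0.03,0],[0,0,0.03,0],[0,0.005,0.03,0],[0,0,0.02,0],[0,0,0.008,0],[0,0,0,0]]]' 0 10
```

```text
(160, 70) z.062 [-0.1308  0.1881] z.004 [-0.1484  0.1926]
(177, 90) z.062 [-0.1133  0.1716] z.004 [-0.1278  0.1731]
(400, 60) z.062 [0.0987 0.2258] z.004 [0.1223 0.237 ]
(437, 60) z.062 [0.1341 0.2302] z.004 [0.164  0.2422]
(525, 2) [-0.1191  0.3098]
(742, 148) [0.1442 0.3237]
(400, 38) [-0.1496  0.1798]
(560, 290) [0.1616 0.098 ]
time_s: 1.4
ee_pos: [0.5524, -0.0926, 0.1018]
eef_rot: [-3.141, 0.001, -0.124]
force: [-0.6, 0.4, 0.8]
grip_width: 0.0008
```

```bash
python3 -m handwheel '[[[0,-0.008,-0.001,0],[0,-0.008,0,0],[0,-0.01,0,0],[0,-0.012,0,0],[0,-0.012,0,0],[0,-0.012,0,0],[0,-0.012,0,0],[0,-0.012,0,0],[0,0,0,0]]]'
python3 - <<'E'
from h import *
o=ctrl.get_obs();print(bd(o['ee_pos']),o['ee_pos'],o['force'])
im=imaging.camera("wrist");m=imaging.camera_model("wrist")
for c,a in reds(im):print(c.round(),a,bd(ray(m,c,.0925)))
cv2.imwrite("pics/w2.png",im[:,:,::-1])
E
```

```text
time_s: 2.3
ee_pos: [0.5656, 0.0025, 0.1073]
eef_rot: [-3.141, -0.005, -0.121]
force: [1.1, 0.0, 0.5]
grip_width: 0.0004
[-0.0082  0.0919] [0.56558749 0.00249305 0.10730662] [1.05485881 0.04195821 0.50833563]
[256. 197.] 2097 [-0.0083  0.1175]
[114. 371.] 304 [-0.1065 -0.0076]
```

View pics/w2.png

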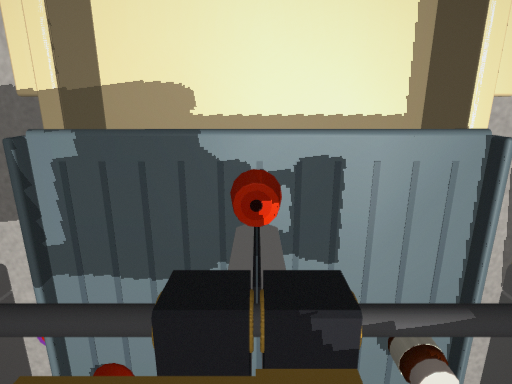

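The view shows the stopper standing centred ahead of the fingers at (256,197), with the lip edge at row 130. Next I push it over.

```bash
python3 -m handwheel '[[[0,-0.012,0.002,0],[0,-0.012,0.001,0],[0,-0.012,0.001,0],[0,-0.012,0.001,0],[0,-0.012,0.001,0],[0,-0.01,0.001,0],[0,0,0,0]]]'
python3 - <<'E'
from h import *
o=ctrl.get_obs();print(bd(o['ee_pos']),o['ee_pos'],o['force'])
im=imaging.camera("wrist");m=imaging.camera_model("wrist")
for c,a in reds(im):print(c.round(),a,bd(ray(m,c,.0925)),bd(ray(m,c,.02)))
im=imaging.camera("scene");m=imaging.camera_model("scene")
for c,a in reds(im):print(c.round(),a,bd(ray(m,c,.0925)),bd(ray(m,c,.02)))
E
```

```text
time_s: 3.05
ee_pos: [0.5747, 0.0772, 0.0994]
eef_rot: [-3.141, -0.005, -0.122]
force: [0.8, -0.0, -0.2]
grip_width: 0.0005
[-0.0084  0.1671] [0.57467637 0.07715084 0.09936029] [ 0.80290425 -0.02140341 -0.2440081 ]
[263. 183.] 1181 [-0.0043  0.2032] [-0.0023  0.1861]
[195. 203.] 106 [-0.1132 -0.0271] [-0.1822  0.0046]
[187. 227.] 125 [-0.0557 -0.0844] [-0.1186 -0.0589]
[396. 231.] 123 [0.2482 0.2926] [0.2178 0.3584]
[370. 258.] 196 [0.263  0.1852] [0.2342 0.2395]
[121. 314.] 82 [ 0.0635 -0.2959] [ 0.0134 -0.293 ]
[148. 323.] 266 [ 0.1109 -0.262 ] [ 0.0659 -0.2555]
```

```bash
python3 -m handwheel '[[[0,0,-0.04,0],[0,0,-0.04,0],[-0.008,0.045,0,0],[-0.008,0.045,0,0],[-0.008,0.045,0,0],[-0.008,0.045,0,0],[-0.008,0.045,0,0],[-0.008,0.045,0,0],[0,0.02,0,0],[0,0,0,0]]]'
python3 - <<'E'
from h import *
o=ctrl.get_obs();print(bd(o['ee_pos']),o['ee_pos'],o['eef_rot'])
im=imaging.camera("wrist");m=imaging.camera_model("wrist")
for c,a in reds(im):print(c.round(),a,bd(ray(m,c,.0925)),bd(ray(m,c,.02)))
E
```

```text
time_s: 4.15
ee_pos: [0.4854, -0.2203, 0.184]
eef_rot: [3.139, -0.007, -0.126]
force: [-0.2, -0.2, 0.3]
grip_width: 0.0004
[-0.0603 -0.1391] [ 0.48538158 -0.2203315   0.18402239] [ 3.1390583  -0.00714298 -0.12623024]
[188.  61.] 1039 [-0.1106 -0.0265] [-0.1249 -0.0165]
[112.  77.] 205 [-0.1691 -0.0384] [-0.2002 -0.0318]
[259. 135.] 788 [-0.0575 -0.0817] [-0.0566 -0.0876]
[121. 167.] 163 [-0.1708 -0.1075] [-0.2025 -0.1208]
[304. 263.] 108 [-0.0168 -0.1957] [-0.0041 -0.2343]
```

```bash
python3 -m handwheel '[[[0.003,0,0.03,0],[0,0,0.03,0],[0,0,0.015,0],[0,0,0.005,0],[0,0,0,0]]]'
```

```text
time_s: 4.7
ee_pos: [0.4907, -0.2159, 0.1027]
eef_rot: [3.139, -0.009, -0.123]
force: [0.5, -0.1, 1.1]
grip_width: 0.0007
```

```bash
python3 -m handwheel '[[[0,-0.01,0,0],[0,-0.01,0.0005,0],[0,-0.012,0.0005,0],[0,-0.015,0.0005,0],[0,-0.015,0.0005,0],[0,-0.015,0.0005,0],[0,-0.015,0.0005,0],[0,-0.015,0.0005,0],[0,-0.015,0.0005,0],[0,0,0,0]]]'
python3 - <<'E'
from h import *
o=ctrl.get_obs();print(bd(o['ee_pos']),o['ee_pos'],o['eef_rot'])
im=imaging.camera("wrist");m=imaging.camera_model("wrist")
for c,a in reds(im):print(c.round(),a,bd(ray(m,c,.0925)),bd(ray(m,c,.02)))
E
```

```text
time_s: 5.7
ee_pos: [0.5084, -0.0813, 0.103]
eef_rot: [3.137, -0.017, -0.119]
force: [-0.3, 0.5, 0.4]
grip_width: 0.0004
[-0.0546  0.0016] [ 0.5083904  -0.08133492  0.10302355] [ 3.13746641 -0.01701631 -0.11924737]
[246. 197.] 2206 [-0.0604  0.0286] [-0.0617  0.0077]
[ 81. 247.] 249 [-0.1582 -0.0028] [-0.201  -0.0369]
[156. 275.] 1460 [-0.1159 -0.0216] [-0.1408 -0.0638]
[ 93. 340.] 91 [-0.16   -0.0683] [-0.2035 -0.1303]
```

```bash
python3 -m handwheel '[[[0,0.008,0,0],[-0.007,0,0,0.004],[0,-0.01,0,0],[0,-0.014,0.0005,0],[0,-0.015,0.0005,0],[0,-0.015,0.0005,0],[0,-0.015,0.0005,0],[0,-0.015,0.0005,0],[0,-0.015,0.0005,0],[0,0,0,0]]]'
python3 - <<'E'
from h import *
o=ctrl.get_obs();print(bd(o['ee_pos']),o['ee_pos'],o['eef_rot'])
im=imaging.camera("wrist");m=imaging.camera_model("wrist")
for c,a in reds(im):print(c.round(),a,bd(ray(m,c,.0925)),bd(ray(m,c,.02)))
E
```

```text
time_s: 6.75
ee_pos: [0.5124, 0.0159, 0.0998]
eef_rot: [3.137, -0.018, -0.127]
force: [-0.3, -0.2, -0.0]
grip_width: 0.0005
[-0.0627  0.0986] [0.51239801 0.01585827 0.09977178] [ 3.1374567  -0.01806228 -0.12671523]
[339.  90.] 1466 [-0.0194  0.1836] [0.0002 0.1874]
[256. 199.] 2287 [-0.0622  0.1254] [-0.0609  0.104 ]
[105. 349.] 184 [-0.1598  0.0254] [-0.2009 -0.0393]
```

```bash
python3 -m handwheel '[[[0,-0.01,-0.003,0],[0,-0.012,0,0],[0,-0.012,0,0],[0,-0.012,0,0],[0,-0.012,0,0],[0,-0.01,0,0],[0,0,0,0]]]'
python3 - <<'E'
from h import *
o=ctrl.get_obs();print(bd(o['ee_pos']),o['ee_pos'],o['eef_rot'])
im=imaging.camera("wrist");m=imaging.camera_model("wrist")
for c,a in reds(im):print(c.round(),a,bd(ray(m,c,.0925)),bd(ray(m,c,.02)))
E
```

```text
time_s: 7.5
ee_pos: [0.5216, 0.0881, 0.1029]
eef_rot: [3.137, -0.018, -0.128]
force: [-0.1, -0.5, -0.8]
grip_width: 0.0005
[-0.0625  0.1714] [0.52157116 0.0881245  0.10285255] [ 3.13737372 -0.0182308  -0.12794944]
[332. 186.] 1120 [-0.019   0.2045] [0.0004 0.1861]
[257. 189.] 1155 [-0.0616  0.2031] [-0.0602  0.1841]
```

```bash
python3 -m handwheel '[[[0,0,-0.04,0],[0,0,-0.04,0],[-0.01,0.045,0,0],[-0.01,0.045,0,0],[-0.01,0.045,0,0],[-0.01,0.045,0,0],[-0.01,0.045,0,0],[-0.005,0.01,0,0],[0,0,0,0.087],[0,0,0,0]]]'
python3 - <<'E'
from h import *
o=ctrl.get_obs();print(bd(o['ee_pos']),o['ee_pos'],o['eef_rot'])
im=imaging.camera("wrist");m=imaging.camera_model("wrist")
for c,a in reds(im):print(c.round(),a,bd(ray(m,c,.0925)),bd(ray(m,c,.02)))
E
```

```text
time_s: 8.55
ee_pos: [0.4306, -0.1482, 0.1863]
eef_rot: [3.137, -0.019, -0.219]
force: [1.1, 0.2, 0.2]
grip_width: 0.0002
[-0.1236 -0.0743] [ 0.43059597 -0.14819607  0.18634468] [ 3.13666841 -0.01927414 -0.21862136]
[261. 143.] 1011 [-0.1137 -0.0254] [-0.1121 -0.0335]
[178. 151.] 167 [-0.1815 -0.0258] [-0.1992 -0.0341]
[189. 230.] 138 [-0.1829 -0.095 ] [-0.2011 -0.1229]
[365. 299.] 69 [-0.0284 -0.181 ] [-0.0025 -0.2335]
```

```bash
python3 -m handwheel '[[[0.004,0,0.03,0],[0,0,0.03,0],[0,0,0.015,0],[0,0,0.006,0],[0,0,0,0]]]'
python3 - <<'E'
from h import *
print(bd(ctrl.get_obs()['ee_pos']))
E
```

```text
time_s: 9.1
ee_pos: [0.4379, -0.1471, 0.1035]
eef_rot: [3.136, -0.021, -0.2]
force: [0.0, -0.1, 0.9]
grip_width: 0.0001
[-0.1165 -0.0723]
```

```bash
python3 -m handwheel '[[[0,-0.01,0,0.01],[0,-0.01,0.0003,0],[0,-0.012,0.0003,0],[0,-0.014,0.0003,0],[0,-0.014,0.0003,0],[0,-0.014,0.0003,0],[0,-0.014,0.0003,0],[0,0,0,0]]]'
python3 - <<'E'
from h import *
o=ctrl.get_obs();print(bd(o['ee_pos']),o['ee_pos'],o['eef_rot'])
im=imaging.camera("wrist");m=imaging.camera_model("wrist")
for c,a in reds(im):print(c.round(),a,bd(ray(m,c,.0925)),bd(ray(m,c,.02)))
E
```

```text
time_s: 9.9
ee_pos: [0.4593, -0.0541, 0.106]
eef_rot: [3.136, -0.029, -0.202]
force: [-0.3, -0.1, 0.2]
grip_width: 0.0006
[-0.1067  0.0226] [ 0.45927786 -0.05407407  0.10599113] [ 3.13588167 -0.02856332 -0.2017693 ]
[256. 195.] 2020 [-0.1045  0.0499] [-0.1043  0.0293]
[153. 276.] 222 [-0.1719  0.003 ] [-0.1998 -0.0371]
```

Centred, and already steered in to x = -0.104. I'll carry on.

```bash
python3 -m handwheel '[[[0,-0.012,0.001,0],[0,-0.014,0.0005,0],[0,-0.014,0.0005,0],[0,-0.014,0.0005,0],[0,-0.014,0.0005,0],[0,0,0,0]]]'
python3 - <<'E'
from h import *
o=ctrl.get_obs();print(bd(o['ee_pos']),o['ee_pos'],o['eef_rot'])
im=imaging.camera("wrist");m=imaging.camera_model("wrist")
for c,a in reds(im):print(c.round(),a,bd(ray(m,c,.0925)),bd(ray(m,c,.02)))
E
```

```text
time_s: 10.55
ee_pos: [0.474, 0.0148, 0.1033]
eef_rot: [3.136, -0.031, -0.204]
force: [-0.3, -0.1, -0.1]
grip_width: 0.0005
[-0.1006  0.0928] [0.47400639 0.01483154 0.1033344 ] [ 3.13573254 -0.03050368 -0.20395922]
[379.  71.] 1489 [-0.029   0.1822] [0.0007 0.1875]
[298.  81.] 1473 [-0.0713  0.1806] [-0.0595  0.1853]
[257. 197.] 2200 [-0.0974  0.1197] [-0.0967  0.0985]
[152. 348.] 30 [-0.1745  0.0228] [-0.2065 -0.0394]
```

```bash
python3 -m handwheel '[[[0,-0.012,-0.001,0],[0,-0.012,0,0],[0,-0.012,0,0],[0,-0.012,0,0],[0,-0.012,0,0],[0,-0.012,0,0],[0,0,0,0],[0,0,-0.04,0],[0,0,-0.04,0],[0,0,-0.02,0]]]'
python3 - <<'E'
from h import *
o=ctrl.get_obs();print(bd(o['ee_pos']),o['ee_pos'],o['eef_rot'])
im=imaging.camera("wrist");m=imaging.camera_model("wrist")
for c,a in reds(im):print(c.round(),a,bd(ray(m,c,.0925)),bd(ray(m,c,.02)))
im2=imaging.camera("scene")
cv2.imwrite("pics/f.png",np.hstack([cv2.resize(im,(400,300)),cv2.resize(im2[130:340,100:380],(400,300))])[:,:,::-1])
E
```

```text
time_s: 11.6
ee_pos: [0.4852, 0.0917, 0.2039]
eef_rot: [3.133, -0.023, -0.204]
force: [0.4, -0.3, -0.4]
grip_width: 0.0005
[-0.099   0.1705] [0.48521618 0.09172537 0.20389287] [ 3.13305684 -0.02340976 -0.20412072]
[340. 155.] 565 [-0.0182  0.1999] [0.0024 0.1872]
[273. 164.] 1148 [-0.0779  0.1969] [-0.0731  0.1833]
```

View pics/f.png

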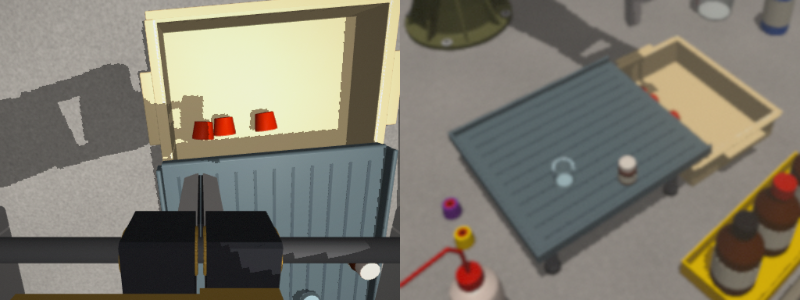

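The view shows all three stoppers in the tub, at (203,130), (225,126) and (264,121). The board is empty except for the beaker and jar, both standing in their original places. The arm is clear, so I'll hand in.

```bash
python3 -m handwheel '[[[0,0,-0.01,0],[0,0,0,0],[0,0,0,0],[0,0,0,0]]]'; python3 -c "
from station import ctrl;print(ctrl.hand_in())"
```

```text
time_s: 12.1
ee_pos: [0.4847, 0.0915, 0.2118]
eef_rot: [3.132, -0.022, -0.205]
force: [-0.4, 0.5, -0.5]
grip_width: 0.0003
the job is handed in; nothing more can be done
None
```

All three red stoppers are in the wash tub, swept along the board and over the lip one at a time with closed fingers. I handed the job in at about 12 s, with the arm raised clear of everything.

- **Last pictures:** the three stoppers lie on the tub floor, and the beaker and jar stand where they were. The purple and yellow look-alikes visible in that crop are in place. The detergent bottle, wash bottle and jug are only partly in the last crop, so I did not re-measure them; the arm never went near them.
- **Forces:** force readings at the end of each move stayed under about 1.5 N.
- **Disagreements:**
  - My board outline was off by up to about 5 mm, which did not matter for the sweeps.
  - The second stopper drifted about 5 mm off centre partway, so I backed off and re-centred before finishing its push.
  - I steered the third stopper inward from the tub's left wall.

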